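Shift the tube shaker into its fast gear and start it

ROBOT

A 7-joint arm with a two-finger parallel gripper is mounted at the origin on a cart in front of the work surface, level with it; the furniture and walls round the work are solid. World frame = base frame: x ahead of the robot, y to its left, z up, the work surface at z = 0. Lengths are in m, angles in rad, forces in N, time in s.
With the tool pointing down it reaches from about 0.425 to 0.875 m from the base axis. Payload 4.7 kg.
Tool frame: the origin (TCP) lies between the finger pads; the fingertips stand bot.tip_reach ahead of it and the grasp point (between the pads) lies 6 mm ahead of it (bot.tip_reach is the distance from the TCP to the fingertips, in m); z points along the fingers, y is the line along which they close (so a half turn about z gives the same grasp; the last joint's range is limited). The gripper opens to 87 mm and grips with 3 to 60 N. Pads are 19 mm wide; open, the fingers measure 117 mm over their backs; the gripper's body (75 mm by 190 mm) begins 51 mm behind the grasp point.
Start: joints at [-1.332, 0.321, -0.07, 1.45, 0.023, 1.371, -0.057], TCP at [0.145, 0.634, 0.208] pointing down, gripper open.
Joint ranges: [-2.86, 2.86], [-0.3, 2.09], [-1.38, 1.24], [0.06, 2.45], [-1.56, 4.7], [0.09, 2.05], [-2.69, 2.69]. Speed limits (rad/s): [2.57, 2.57, 3.14, 3.14, 3.14, 3.14, 3.14].

INTERFACE

Orientations are given as a unit quaternion [x, y, z, w].
In Python, from plant import status, cams, bot gives the robot as it stands. The module is installed in compiled form; this text tells all that it offers.
- The arm moves only by the tool jog_arm, never from a script. Its argument "plan" is a list of rows, each an object of numbers: "tx", "ty", "tz": the shift along the tool's x, y, z in mm; "wx", "wy", "wz": the turn, a rotation vector about the tool's x, y, z in degrees. In form: [{"tx": .., "ty": .., "tz": .., "wx": .., "wy": .., "wz": ..}, ...]. A call has exactly 10 rows; each row is the pose to reach, as a shift and turn from the pose commanded when the call began, along the tool's axes at that moment; what a row does not reach only later rows make up. A row lasts 1/10 s, in which the tool goes at most 50 mm and 8.59 degrees, less where a joint would pass 70% of its speed; a pose out of reach is approached as far as the arm can. A call with a gripper value outside its range is refused whole. "hand" is the closure, from 0 (fully open) to 1 (shut), set as the call begins (left out, the last holds). The fingers move at their own pace and stop on an object; "squeeze" is the grip in N (left out, the last holds). Time passes only in rows, so rows that repeat a pose let the fingers close, or fill a call up. It gives the time, the measured TCP pose, the force, the opening and the grip force at its end, in the units of the state.
- status.read_state(): the state, without advancing time (a new reading comes with each control period).
- cams.read_camera(name): name is "scene" or "top" or "wrist"; returns the picture (480x640x3 uint8, red, green, blue); there is no depth.
- cams.calibration(name): a dict with "vertical_fov" (degrees; the focal length in pixels is half the picture's height over the tangent of half this angle, whatever the lens; pixels are square), "cx", "cy" (the principal point, pixels), "cam_to_world" (4x4, takes a point from camera to world coordinates). Camera axes: x right, y down, z forward; pixel columns grow to the right and rows downward; lengths in m; the calibration is good to about 2 mm. A picture is of the moment at which its call begins: read the wrist's pose just before it. calibration takes no time and is no camera call; for the wrist camera it gives the pose at the moment of the call.
- bot.finish_job(): hands the job in; it is judged then, once.
The state is a dict: "clock": time; "joints": joint angles; "qd": joint speeds; "effort": joint torques, N m; "eef_pos": TCP position; "tool_rot": TCP orientation; "ft_force": force on the tool from outside, world axes, zero at the start; "torque": the same for the moment, N m; "grip_width": finger opening in m; "grip_force": force on a finger pad.
Only numpy, scipy, OpenCV 4.12 (cv2) and the standard library are available. Lean on these libraries where they do the work, as an engineer would, in place of code of your own. Each camera call takes 0.05 s, during which the arm holds its last target. There are 200 camera calls.

TASK

Push the gear lever of the tube shaker from off, past the first notch (slow), all the way to the second stop (fast). When it sits there, push the start button fully down and let it come back up. Leave the test tubes and the brown bottle where they stand.

Things in the scene. Friction and masses are not known exactly. Their poses are not given: they have to be found in the camera images.
- shaker: fixed bench tube shaker: grey box, 220 deep (x), 260 wide (y), panel at z = 71.5 (all in mm). Origin: centre of its underside; x to its back, y to its left, z up; at yaw 0 its front faces the robot; turned up to 0.3 rad. Gear lever and start button lie on the line x = -75; tube rack on a tray behind (x = 19 to 81, top z = 153), tubes up to z = 191, nearest tube wall 100 behind that line
- selector (a joint): gear lever angle, rad: 0 = off, leaning 0.3 rad to the shaker's right (-y); 0.5 = first notch (slow), leaning 0.2 to its left (+y); 1.0 = second stop (fast), a hard end stop, leaning 0.7 to its left. A sprung detent draws it into the nearest of 0, 0.5 and 1.0, where it stays by itself. Leaving a notch takes 6 N at the knob, with finger friction up to 12 N; past 0.25 or 0.75 it snaps on by itself
- selector_knob (a point): centre of the black ball knob (28 mm diameter) of the gear lever, 100 mm from the pivot. It moves along an arc in the shaker's y-z plane from right (-y) to left (+y); knob centre 154, 156 and 134 mm above the worktop at off, slow and fast. Below the ball a 16 mm collar, then a 10 mm round steel stalk
- selector_pivot (a point): pivot axis of the gear lever (parallel to the shaker's x), 58 mm above the worktop, at x = -75, y = 0 in the shaker's frame; fixed to the shaker. The lever stands between two round cheeks 28 mm thick in all (along x) that rise 40 mm above the pivot, top at z = 98 mm
- start (a joint): travel of the start button, m: 0 = up, 0.006 = fully down; springs back, about 5 N fully down
- start_top (a point): centre of the top face of the start button, a round grey cap 30 mm across in a dark round housing on the shaker's panel, at x = -75, y = -100 mm in the shaker's frame; pressed straight down
- bottle: brown capped reagent bottle, 56 mm diameter, 105 mm tall, loose beside the shaker at its right; origin at the centre of its underside; must stay
- tube_a: left test tube of three in the front row of the rack, 17 mm diameter, 100 mm tall, loose, standing upright in its hole; origin at the centre of its underside; must stay
- tube_b: middle test tube of three in the front row of the rack, 17 mm diameter, 100 mm tall, loose, standing upright in its hole; origin at the centre of its underside; must stay
- tube_c: right test tube of three in the front row of the rack, 17 mm diameter, 100 mm tall, loose, standing upright in its hole; origin at the centre of its underside; must stay
Mind the look-alikes: they are no part of the job. There is more than one size of the bottle; the job needs the largest.

How it is judged:
By the outcome, as a careful person would: the job done as asked, in the order asked, and still so for the second after the job is handed in, with the robot touching nothing.
It also fails if it takes over 48 s, if anything falls off the work surface, if the arm or the gripper's body presses on something with over 40 N, if the wrist force passes 120 N, or if a joint passes its speed limit or range.

## Working session

There is one attempt and no reset: what is moved stays moved. The work goes in short steps, Python scripts to look and compute and a tool call to move; the robot and the scene stay as the last step left them, time stands still between calls to the robot, and variables do not carry over. Pictures are saved under pics/ and viewed, at most 10 in all, crops included, and the job is handed in when it is done.

Besides the shell and the picture viewer there is one more tool, called after "Emit:" as name([rows], argument=value, ...), one row to a line, values as JSON. jog_arm: Moves the arm, as the interface text tells. Its arguments: {"type":"object","properties":{"plan":{"type":"array","items":{"type":"object","properties":{"tx":{"type":"number"},"ty":{"type":"number"},"tz":{"type":"number"},"wx":{"type":"number"},"wy":{"type":"number"},"wz":{"type":"number"}}}},"hand":{"type":"number"},"squeeze":{"type":"number"}},"required":["plan"]}

```bash
mkdir -p pics
cat > h.py <<'E'
import numpy as np, cv2
from plant import status, cams, bot
def K(c):
    f=240/np.tan(np.radians(c["vertical_fov"])/2); return f,c["cx"],c["cy"],np.array(c["cam_to_world"])
def ray(n,u,v,z,c=None):
    f,cx,cy,T=K(c or cams.calibration(n)); d=T[:3,:3]@np.array([(u-cx)/f,(v-cy)/f,1]); o=T[:3,3]
    return o+d*(z-o[2])/d[2]
def proj(n,p,c=None):
    f,cx,cy,T=K(c or cams.calibration(n)); q=T[:3,:3].T@(np.array(p)-T[:3,3]); return q[0]/q[2]*f+cx,q[1]/q[2]*f+cy
def save(n,name):
    im=cams.read_camera(n)[:,:,::-1].copy(); cv2.imwrite(f"pics/{name}.png",im); return im
E
python3 - <<'E'
from h import *
save("scene","s0"); save("top","t0")
for n in("scene","top"): print(n,cams.calibration(n))
print(status.read_state(),bot.tip_reach)
E
```

```text
scene {'vertical_fov': 50.43101699550899, 'cx': 315.40158646621245, 'cy': 230.95600879576227, 'cam_to_world': array([[-0.46994647, -0.63560556,  0.61249971,  0.03621289],
       [-0.88248965,  0.35328119, -0.31049061, -0.08937905],
       [-0.01903507, -0.68643862, -0.72693857,  0.72418157],
       [ 0.        ,  0.        ,  0.        ,  1.        ]])}
top {'vertical_fov': 43.791922388813916, 'cx': 314.86847611386014, 'cy': 245.12154197431866, 'cam_to_world': array([[ 0.01739506, -0.99392435,  0.10868209,  0.46162226],
       [-0.99978134, -0.01855248, -0.00964746, -0.34754646],
       [ 0.01160516, -0.10849051, -0.99402974,  0.94324836],
       [ 0.        ,  0.        ,  0.        ,  1.        ]])}
{'clock': 0.1, 'joints': array([-1.33189984,  0.3217157 , -0.07006198,  1.45159391,  0.02257278,
        1.37079253, -0.056904  ]), 'qd': array([ 0.00053744, -0.00094035,  0.00035211, -0.00441598,  0.00058633,
        0.00114846, -0.00049026]), 'effort': array([-3.62564924e-04, -4.92570877e+01, -4.05866252e-01, -3.13396454e+01,
       -6.41759299e-02,  3.95805726e-02,  6.23122810e-05]), 'eef_pos': array([0.14482355, 0.63310968, 0.20697173]), 'tool_rot': array([ 1.12162813e-01,  9.93689469e-01, -8.59690718e-04, -5.87468337e-05]), 'ft_force': array([0.38259951, 0.12816629, 0.01142835]), 'torque': array([ 0.05974839,  0.009964  , -0.00689289]), 'grip_force': 0.0, 'grip_width': 0.08709189959641772} 0.025
```

View pics/s0.png

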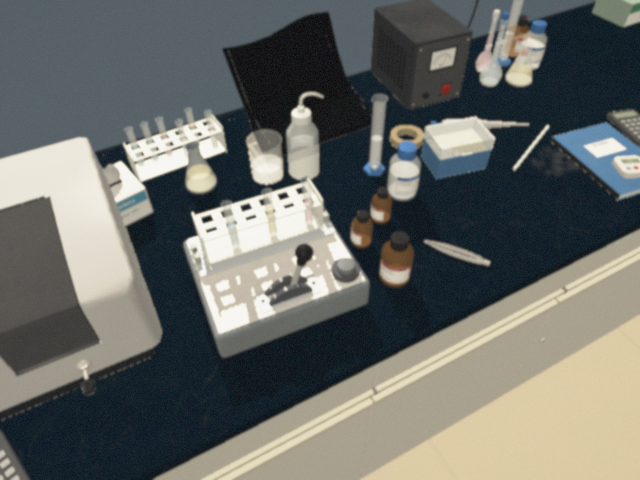

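View pics/t0.png

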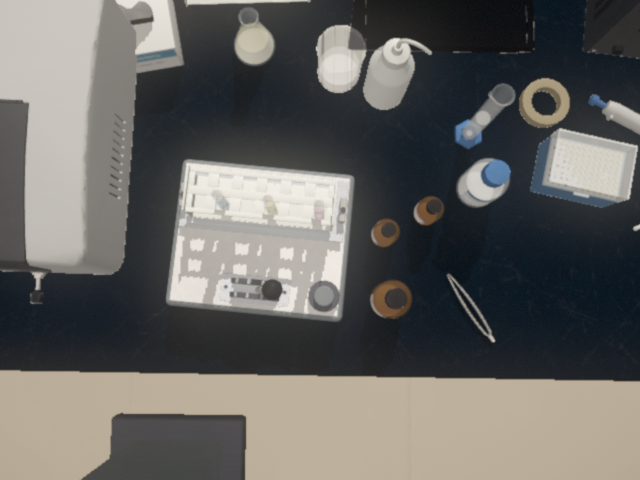

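The shaker is at scene (275,275) and top (260,240), with its black knob at scene (304,254) and top (272,289). The grey button is at scene (345,270) and top (324,295). There are three brown bottles at scene (397,260), (361,230) and (381,206). The largest is (397,260), top (392,298), standing to the shaker's right. The lever at scene (85,380), on the big machine, is a look-alike.

Run:
```python
from h import *
t=cv2.imread("pics/t0.png"); s=cv2.imread("pics/s0.png")
for n,im,(u,v) in(("top",t,(272,289)),("scene",s,(304,254))):
    g=im.max(2); m=np.zeros_like(g); r=16; m[v-r:v+r,u-r:u+r]=255*(g[v-r:v+r,u-r:u+r]<45).astype(np.uint8)
    m=cv2.morphologyEx(m,cv2.MORPH_OPEN,cv2.getStructuringElement(2,(11,11)))
    c=max(cv2.findContours(m,0,2)[0],key=cv2.contourArea); (x,y),rr=cv2.minEnclosingCircle(c)
    print(n,"knob",x,y,rr,ray(n,x,y,.154))
print("btn",ray("top",324,295,.085),ray("scene",345,268,.085))
# panel corners in top
for u,v in((186,160),(354,175),(342,320),(167,304)): print(ray("top",u,v,.0715))
for a,b in (("top",(392,298)),("scene",(397,240))): print("bottle",ray(a,*b,.1))
# panel edge lines
g=cv2.cvtColor(t,6); m=(g>90).astype(np.uint8)*255
m=cv2.morphologyEx(m,cv2.MORPH_CLOSE,np.ones((25,25)))
m=cv2.morphologyEx(m,cv2.MORPH_OPEN,np.ones((9,9)))
c=[c for c in cv2.findContours(m,0,2)[0] if cv2.pointPolygonTest(c,(260,250),False)>0][0]
print(cv2.minAreaRect(c))
a=cv2.resize(t[140:330,160:420],None,fx=2.3,fy=2.3); b=cv2.resize(s[170:360,180:440],None,fx=2.3,fy=2.3)
cv2.imwrite("pics/c0.png",cv2.resize(np.vstack([a[:,:],b])[:],None,fx=.68,fy=.68))
```

```text
Traceback (most recent call last):
ValueError: max() iterable argument is empty
```

Run:
```python
from h import *
t=cv2.imread("pics/t0.png"); s=cv2.imread("pics/s0.png")
for n,im,(u,v) in(("top",t,(272,289)),("scene",s,(304,254))):
    g=im.max(2); m=np.zeros_like(g); r=14; m[v-r:v+r,u-r:u+r]=255*(g[v-r:v+r,u-r:u+r]<60).astype(np.uint8)
    m=cv2.morphologyEx(m,cv2.MORPH_OPEN,cv2.getStructuringElement(2,(9,9)))
    cs=cv2.findContours(m,0,2)[0]
    if not cs: print(n,g[v-r:v+r:3,u-r:u+r:3]); continue
    c=max(cs,key=cv2.contourArea); (x,y),rr=cv2.minEnclosingCircle(c)
    print(n,"knob",x,y,rr,ray(n,x,y,.154))
print("btn",ray("top",324,295,.085),ray("scene",345,268,.085))
for u,v in((186,160),(354,175),(342,320),(167,304)): print(ray("top",u,v,.0715))
for a,b in (("top",(397,298)),("scene",(400,240))): print("bottle",ray(a,*b,.105))
a=cv2.resize(t[140:330,160:420],None,fx=1.56,fy=1.56); b=cv2.resize(s[170:360,180:440],None,fx=1.56,fy=1.56)
cv2.imwrite("pics/c0.png",np.vstack([a,b]))
```

```text
top [[174 177 184 205 181 183 185 237 238 237]
 [169 172 173 171 160 161 168 198 206 219]
 [ 92 129 152  82  77  75  81 148 173 173]
 [ 95 146  81  75  79  88  76  75 186 200]
 [124 137  73  74  77  78  74  73 178 222]
 [137 112  70  75  78  74  71  71 137 196]
 [131 123  69  72  72  69  68  67 178 151]
 [ 99 135  75  66  67  66  66 105 221 221]
 [137 136 103  94  77  72  81 175 222 222]
 [170 170 170 170 168 168 168 218 221 221]]
scene knob 303.5322570800781 254.11289978027344 8.244701385498047 [ 0.48364235 -0.29548821  0.154     ]
btn [ 0.48380917 -0.37021186  0.085     ] [ 0.47908423 -0.36550091  0.085     ]
[ 0.68075302 -0.16204922  0.0715    ]
[ 0.66302742 -0.41243537  0.0715    ]
[ 0.44849915 -0.39723143  0.0715    ]
[ 0.46713597 -0.14328205  0.0715    ]
bottle [ 0.48091277 -0.47202518  0.105     ]
bottle [ 0.47266012 -0.46533945  0.105     ]
```

View pics/c0.png

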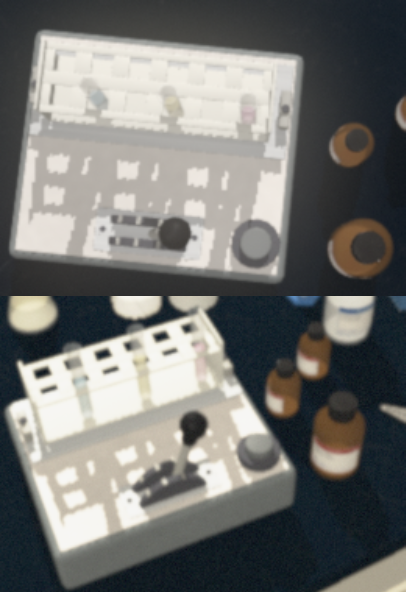

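The crop confirms the ball knob leaning right (off), the grey button on the panel at right, and the largest brown bottle beside it. The big grey machine lies on the route from the start pose, so I'll check its height before moving.

Run:
```python
from h import *
def tri(a,b):
    A=[];B=[]
    for n,(u,v) in(("top",a),("scene",b)):
        f,cx,cy,T=K(cams.calibration(n)); d=T[:3,:3]@np.array([(u-cx)/f,(v-cy)/f,1]); d/=np.linalg.norm(d); P=np.eye(3)-np.outer(d,d); A.append(P);B.append(P@T[:3,3])
    x=np.linalg.solve(sum(A),sum(B)); return x
print("knob",tri((272.5,290),(303.5,254)),ray("top",272.5,290,.154))
print("btn",tri((324,295),(345,267)))
print("handle",tri((37,297),(88,388)))
print("mach corner",tri((122,271),(157,335)))
print("lid corner",tri((25,270),(97,345)), tri((27,100),(50,200)))
print("tool axes", cv2.Rodrigues(np.array([.11216,.99369,-.00086])*np.pi)[0].round(3))
```

```text
knob [ 0.48821773 -0.29893186  0.14758388] [ 0.48739177 -0.30041615  0.154     ]
btn [ 0.4843713  -0.36967362  0.07938726]
handle [0.47409426 0.04446365 0.07349801]
mach corner [ 0.51657364 -0.06703358  0.06170802]
lid corner [0.50403436 0.02332009 0.12877153] [0.7178962  0.00909925 0.21148386]
tool axes [[-0.975  0.223 -0.   ]
 [ 0.223  0.975 -0.002]
 [-0.    -0.002 -1.   ]]
```

Emit:
jog_arm([
  {"tz": -50},
  {"tz": -100},
  {"tz": -150},
  {"tx": -30,"ty": -17,"tz": -185},
  {"tx": -70,"ty": -40,"tz": -193},
  {"tx": -110,"ty": -62,"tz": -193},
  {"tx": -150,"ty": -85,"tz": -193},
  {"tx": -190,"ty": -107,"tz": -193},
  {"tx": -230,"ty": -130,"tz": -193},
  {"tx": -270,"ty": -152,"tz": -193},
], hand=1, squeeze=20)

```text
invalid input
```

Emit:
jog_arm([
  {"tx": 0,"ty": 0,"tz": -50,"wx": 0,"wy": 0,"wz": 0},
  {"tx": 0,"ty": 0,"tz": -100,"wx": 0,"wy": 0,"wz": 0},
  {"tx": 0,"ty": 0,"tz": -150,"wx": 0,"wy": 0,"wz": 0},
  {"tx": -30,"ty": -17,"tz": -185,"wx": 0,"wy": 0,"wz": 0},
  {"tx": -70,"ty": -40,"tz": -193,"wx": 0,"wy": 0,"wz": 0},
  {"tx": -110,"ty": -62,"tz": -193,"wx": 0,"wy": 0,"wz": 0},
  {"tx": -150,"ty": -85,"tz": -193,"wx": 0,"wy": 0,"wz": 0},
  {"tx": -190,"ty": -107,"tz": -193,"wx": 0,"wy": 0,"wz": 0},
  {"tx": -230,"ty": -130,"tz": -193,"wx": 0,"wy": 0,"wz": 0},
  {"tx": -270,"ty": -152,"tz": -193,"wx": 0,"wy": 0,"wz": 0},
], hand=1, squeeze=20)

```text
clock: 1.1
eef_pos: [0.3753, 0.4236, 0.4007]
tool_rot: [0.112, 0.994, -0.0, -0.0]
ft_force: [0.5, 0.2, 0.5]
grip_width: 0.0152
grip_force: 0.0
```

Emit:
jog_arm([
  {"tx": -26,"ty": -41,"tz": 0,"wx": 0,"wy": 0,"wz": -1},
  {"tx": -52,"ty": -82,"tz": 0,"wx": 0,"wy": 0,"wz": -2},
  {"tx": -78,"ty": -123,"tz": 0,"wx": 0,"wy": 0,"wz": -3},
  {"tx": -104,"ty": -165,"tz": 0,"wx": 0,"wy": 0,"wz": -4},
  {"tx": -130,"ty": -206,"tz": 0,"wx": 0,"wy": 0,"wz": -5},
  {"tx": -155,"ty": -247,"tz": 0,"wx": 0,"wy": 0,"wz": -6},
  {"tx": -166,"ty": -294,"tz": 0,"wx": 0,"wy": 0,"wz": -7},
  {"tx": -177,"ty": -341,"tz": 0,"wx": 0,"wy": 0,"wz": -8},
  {"tx": -188,"ty": -388,"tz": 0,"wx": 0,"wy": 0,"wz": -8.6},
  {"tx": -198,"ty": -434,"tz": 0,"wx": 0,"wy": 0,"wz": -8.6},
])

```text
clock: 2.1
eef_pos: [0.47, -0.0441, 0.4007]
tool_rot: [0.037, 0.999, 0.0, -0.0]
ft_force: [0.7, -0.1, -0.1]
grip_width: 0.0005
grip_force: 0.0
```

Emit:
jog_arm([
  {"tx": -5,"ty": -40,"tz": 0,"wx": 0,"wy": 0,"wz": 0},
  {"tx": -10,"ty": -80,"tz": 0,"wx": 0,"wy": 0,"wz": 0},
  {"tx": -15,"ty": -120,"tz": 0,"wx": 0,"wy": 0,"wz": 0},
  {"tx": -20,"ty": -160,"tz": 0,"wx": 0,"wy": 0,"wz": 0},
  {"tx": -25,"ty": -200,"tz": 0,"wx": 0,"wy": 0,"wz": 0},
  {"tx": -29,"ty": -240,"tz": 0,"wx": 0,"wy": 0,"wz": 0},
  {"tx": -29,"ty": -280,"tz": 0,"wx": 0,"wy": 0,"wz": 0},
  {"tx": -29,"ty": -300,"tz": 20,"wx": 0,"wy": 0,"wz": 0},
  {"tx": -29,"ty": -300,"tz": 40,"wx": 0,"wy": 0,"wz": 0},
  {"tx": -29,"ty": -300,"tz": 40,"wx": 0,"wy": 0,"wz": 0},
])

```text
clock: 3.1
eef_pos: [0.4757, -0.343, 0.358]
tool_rot: [0.038, 0.999, 0.001, -0.002]
ft_force: [-0.1, 1.3, -0.2]
grip_width: 0.0006
grip_force: 0.0
```

Run:
```python
from h import *
s=status.read_state(); c=cams.calibration("wrist"); save("wrist","w0"); print(s["eef_pos"],c)
import pickle; pickle.dump(c,open("w0.pkl","wb"))
for p in((.4875,-.300,.154),(.4838,-.3705,.082),(.490,-.273,.058)): print(proj("wrist",p,c))
```

```text
[ 0.47565712 -0.34296652  0.35796904] {'vertical_fov': 61.70135133267827, 'cx': 318.4746511715207, 'cy': 244.21842663443238, 'cam_to_world': array([[ 0.07749642,  0.95632607,  0.28184173,  0.39862868],
       [ 0.99698981, -0.07500815, -0.01962411, -0.3362933 ],
       [ 0.00237337,  0.28251413, -0.9592602 ,  0.53454906],
       [ 0.        ,  0.        ,  0.        ,  1.        ]])}
(np.float64(361.9871417805556), np.float64(218.1708061210124))
(np.float64(293.44735111988103), np.float64(205.8295632933825))
(np.float64(376.07946025267756), np.float64(200.8404196890427))
```

View pics/w0.png

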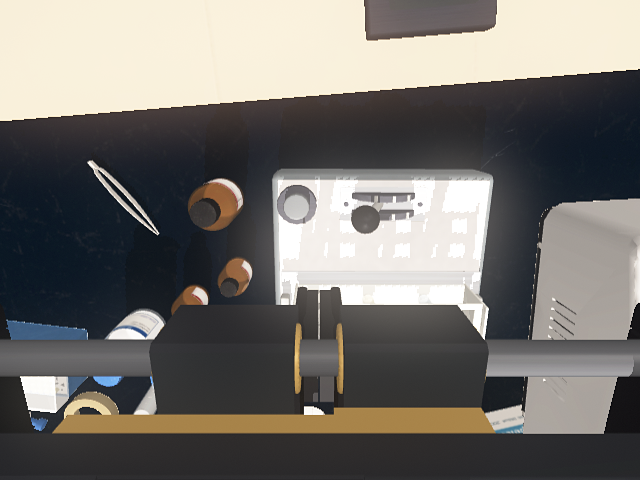

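The wrist view shows the knob at (366,219) and the button at (297,204), about 4 px right of the prediction. That shifts the shaker about 4 mm to +y, and its edges run parallel to the tool.

Emit:
jog_arm([
  {"tx": -2,"ty": 2,"tz": 20,"wx": 0,"wy": 0,"wz": 0},
  {"tx": -4,"ty": 4,"tz": 45,"wx": 0,"wy": 0,"wz": 0},
  {"tx": -6,"ty": 6,"tz": 70,"wx": 0,"wy": 0,"wz": 0},
  {"tx": -7,"ty": 9,"tz": 95,"wx": 0,"wy": 0,"wz": 0},
  {"tx": -7,"ty": 9,"tz": 120,"wx": 0,"wy": 0,"wz": 0},
  {"tx": -7,"ty": 9,"tz": 140,"wx": 0,"wy": 0,"wz": 0},
  {"tx": -7,"ty": 9,"tz": 150,"wx": 0,"wy": 0,"wz": 0},
  {"tx": -7,"ty": 9,"tz": 150,"wx": 0,"wy": 0,"wz": 0},
  {"tx": -7,"ty": 9,"tz": 150,"wx": 0,"wy": 0,"wz": 0},
  {"tx": -7,"ty": 9,"tz": 150,"wx": 0,"wy": 0,"wz": 0},
])

```text
clock: 4.15
eef_pos: [0.4855, -0.3353, 0.2125]
tool_rot: [0.037, 0.999, -0.0, 0.001]
ft_force: [0.9, -0.0, 1.0]
grip_width: 0.0002
grip_force: 0.0
```

Run:
```python
from h import *
s=status.read_state(); print(s["eef_pos"],s["tool_rot"],s["ft_force"])
a=save("scene","s1")[170:370,180:440];b=save("wrist","w1")
cv2.imwrite("pics/c1.png",np.hstack([cv2.resize(a,None,fx=1.8,fy=1.8),b[60:420,160:480]]))
```

```text
[ 0.48550617 -0.33526291  0.21245834] [ 3.71947526e-02  9.99307348e-01 -4.28732219e-04  1.09167918e-03] [ 0.87706245 -0.0011137   0.96950461]
```

View pics/c1.png

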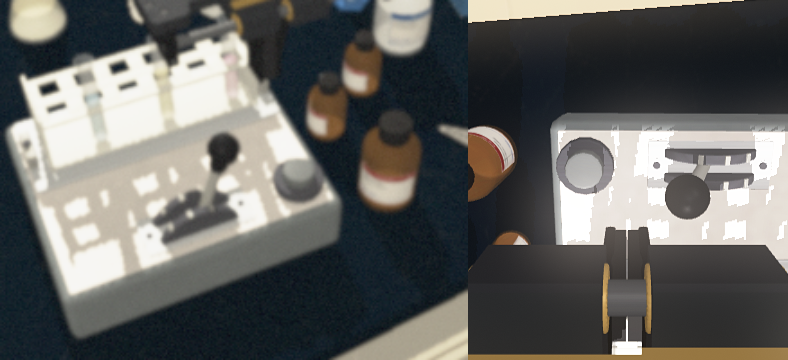

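Run:
```python
from h import *
c=cams.calibration("wrist")
print("scene tip in crop",(np.array(proj("scene",(.4855,-.3353,.1875)))-[180,170])*1.8)
im=cv2.imread("pics/w1.png")
print("tip px",proj("wrist",(.4855,-.3353,.1875)))
print("knob",ray("wrist",160+687-468,60+197,.154),"btn",ray("wrist",160+584-468,60+168,.082))
```

```text
scene tip in crop [263.63436568 104.71166302]
tip px (np.float64(316.2573619231383), np.float64(276.8188745929538))
knob [ 0.48850244 -0.29705424  0.154     ] btn [ 0.48337205 -0.36748731  0.082     ]
```

Emit:
jog_arm([
  {"tx": 0,"ty": 0,"tz": 14,"wx": 0,"wy": 0,"wz": 0},
  {"tx": 0,"ty": 0,"tz": 28,"wx": 0,"wy": 0,"wz": 0},
  {"tx": 0,"ty": 0,"tz": 42,"wx": 0,"wy": 0,"wz": 0},
  {"tx": 0,"ty": 0,"tz": 54,"wx": 0,"wy": 0,"wz": 0},
  {"tx": 0,"ty": 0,"tz": 54,"wx": 0,"wy": 0,"wz": 0},
  {"tx": 0,"ty": 6,"tz": 54,"wx": 0,"wy": 0,"wz": 0},
  {"tx": 0,"ty": 12,"tz": 54,"wx": 0,"wy": 0,"wz": 0},
  {"tx": 0,"ty": 18,"tz": 54,"wx": 0,"wy": 0,"wz": 0},
  {"tx": 0,"ty": 24,"tz": 54,"wx": 0,"wy": 0,"wz": 0},
  {"tx": 0,"ty": 30,"tz": 54,"wx": 0,"wy": 0,"wz": 0},
])

```text
clock: 5.25
eef_pos: [0.4873, -0.3041, 0.1573]
tool_rot: [0.037, 0.999, 0.0, 0.0]
ft_force: [-0.3, 0.6, -0.1]
grip_width: 0.0005
grip_force: 0.0
```

Emit:
jog_arm([
  {"tx": 0,"ty": 7,"tz": 0,"wx": 0,"wy": 0,"wz": 0},
  {"tx": 0,"ty": 14,"tz": 0,"wx": 0,"wy": 0,"wz": 0},
  {"tx": 0,"ty": 21,"tz": 0,"wx": 0,"wy": 0,"wz": 0},
  {"tx": 0,"ty": 28,"tz": 0,"wx": 0,"wy": 0,"wz": 0},
  {"tx": 0,"ty": 34,"tz": 0,"wx": 0,"wy": 0,"wz": 0},
  {"tx": 0,"ty": 40,"tz": 0,"wx": 0,"wy": 0,"wz": 0},
  {"tx": 0,"ty": 46,"tz": 0,"wx": 0,"wy": 0,"wz": 0},
  {"tx": 0,"ty": 52,"tz": 0,"wx": 0,"wy": 0,"wz": 0},
  {"tx": 0,"ty": 57,"tz": 0,"wx": 0,"wy": 0,"wz": 0},
  {"tx": 0,"ty": 60,"tz": 0,"wx": 0,"wy": 0,"wz": 0},
])

```text
clock: 6.25
eef_pos: [0.4916, -0.2444, 0.1569]
tool_rot: [0.037, 0.999, 0.0, 0.0]
ft_force: [-0.1, -0.8, -0.2]
grip_width: 0.0007
grip_force: 0.0
```

Run:
```python
from h import *
s=status.read_state(); print(s["eef_pos"],s["ft_force"])
a=save("scene","s2")[170:370,180:440];b=save("wrist","w2")
cv2.imwrite("pics/c2.png",np.hstack([cv2.resize(a,None,fx=1.8,fy=1.8),b[60:420,160:480]]))
print("fast knob px",(np.array(proj("scene",(.4907+.064*.075,-.2675+.064,.134)))-[180,170])*1.8)
```

```text
[ 0.49155991 -0.24439998  0.15692359] [-0.12823093 -0.80617175 -0.17865878]
fast knob px [115.91699569 199.37465034]
```

View pics/c2.png

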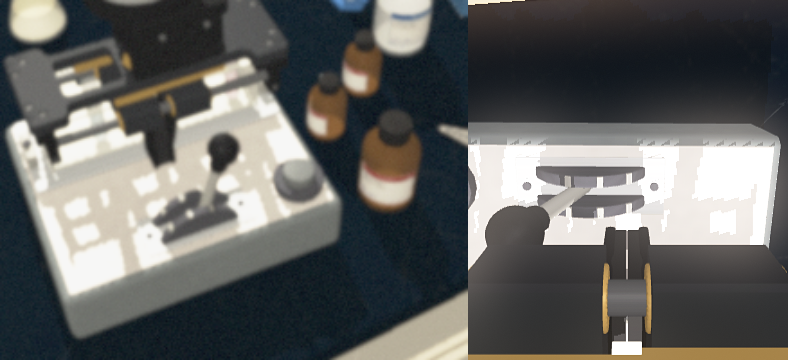

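The lever is still off: the fingers went past behind it with no contact, and sit at about scene crop (160,165). Fingertip and reported pose disagree, so I'll triangulate the tip.

Run:
```python
from h import *
c=cams.calibration("wrist"); s=status.read_state(); print(s["eef_pos"],s["tool_rot"],s["joints"])
p=s["eef_pos"]-[0,0,.025]
print("pred tip scene crop2.5",(np.array(proj("scene",p))-[180,150])*2.5,"wrist",proj("wrist",p,c), "top",proj("top",p))
print("axis up 50", (np.array(proj("scene",p+[0,0,.05]))-[180,150])*2.5)
a=cv2.imread("pics/s2.png")[150:350,180:340]; b=cv2.imread("pics/w2.png")[230:400,250:390]
cv2.imwrite("pics/c3.png",np.hstack([cv2.resize(a,(400,500)),cv2.resize(b,(400,500))]))
print("wrist crop scale",400/140,500/170)
```

```text
[ 0.49157478 -0.24449152  0.15692406] [3.69547042e-02 9.99316928e-01 1.57129330e-04 4.82312986e-05] [-0.37306316  0.17869446  0.87733017  1.79915222 -0.14584342  1.23091707
  2.04217153]
pred tip scene crop2.5 [227.77688606 307.20150397] wrist (np.float64(316.38559983423846), np.float64(276.11526088576164)) top (np.float64(232.22639334369174), np.float64(286.71951566227693))
axis up 50 [220.5155657  251.85044897]
wrist crop scale 2.857142857142857 2.9411764705882355
```

View pics/c3.png

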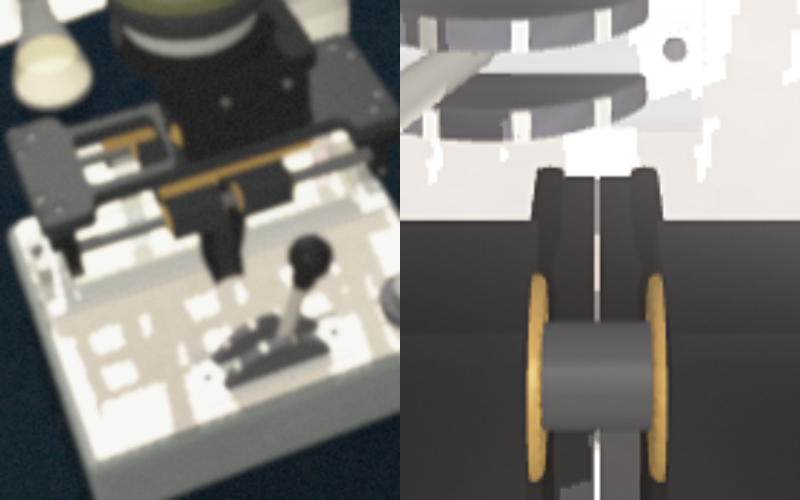

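Run:
```python
from h import *
import pickle
c2=cams.calibration("wrist"); p=np.array([.4916,-.2444,.1569])
c0=pickle.load(open("w0.pkl","rb"))
# tool->cam offset is fixed: w1 pose = translation (same orientation)
import copy
c1=copy.deepcopy(c2); c1["cam_to_world"]=np.array(c2["cam_to_world"]); c1["cam_to_world"][:3,3]+=np.array([.4855,-.3353,.2125])-p
def tri(obs):
    A=[];B=[]
    for n,(u,v),c in obs:
        f,cx,cy,T=K(c or cams.calibration(n)); d=T[:3,:3]@np.array([(u-cx)/f,(v-cy)/f,1]); d/=np.linalg.norm(d); P=np.eye(3)-np.outer(d,d); A.append(P);B.append(P@T[:3,3])
    x=np.linalg.solve(sum(A),sum(B)); return x,[np.round(np.array(proj(n,x,c))-uv,1) for n,uv,c in obs]
T=("top",(272.5,290),None);S=("scene",(303.5,254),None);W0=("wrist",(366,219),c0);W1=("wrist",(379,257),c1);W2=("wrist",(209,297),c2)
print(tri([T,S,W0,W1,W2])); print(tri([W0,W1,W2])); print(tri([T,S]))
for dz in(0,-.025): 
  for dx in(-.0095,0,.0095): print(dz,dx,proj("wrist",p+[dx,0,dz],c2))
for n,cc in(("w1",c1),("w2",c2)):
    im=cv2.imread(f"pics/{n}.png"); print(n,im[262:296:3,317], im[282,296:340:4].max(1))
```

```text
(array([ 0.48912245, -0.29746781,  0.15038694]), [array([-2. , -1.3]), array([-0.4, -1.2]), array([-1.7, -0.2]), array([-1.4, -1.3]), array([-0.4, -4.4])])
(array([ 0.48907287, -0.29653713,  0.15408792]), [array([-0.4,  0.5]), array([1. , 0.4]), array([-0.5, -1.5])])
(array([ 0.48821773, -0.29893186,  0.14758388]), [array([-0.8, -0.5]), array([0.8, 0. ])])
0 -0.0095 (np.float64(314.79384407483735), np.float64(276.6143429333771))
0 0 (np.float64(316.34107856798624), np.float64(295.2162874534794))
0 0.0095 (np.float64(317.84488884843364), np.float64(313.29615545636454))
-0.025 -0.0095 (np.float64(315.18973152131235), np.float64(259.38085302033977))
-0.025 0 (np.float64(316.5597905019058), np.float64(276.1308562554475))
-0.025 0.0095 (np.float64(317.89562307455725), np.float64(292.4624158674154))
w1 [[224 229 236]
 [223 229 235]
 [222 228 234]
 [221 228 233]
 [220 227 233]
 [220 227 233]
 [221 228 234]
 [223 228 235]
 [223 228 234]
 [204 213 224]
 [ 77  82  88]
 [ 77  80  86]] [235 236 235 235 234 233 255 234 235 236 235]
w2 [[106 105 109]
 [133 130 133]
 [136 132 136]
 [140 134 139]
 [255 255 255]
 [255 255 255]
 [255 255 255]
 [255 255 255]
 [255 255 255]
 [255 255 255]
 [ 71  72  77]
 [ 69  71  75]] [238 238 237 255 255 255 255 255 255 255 238]
```

Run:
```python
from h import *
c2=cams.calibration("wrist")
def tri(obs):
    A=[];B=[]
    for n,(u,v) in obs:
        f,cx,cy,T=K(cams.calibration(n)); d=T[:3,:3]@np.array([(u-cx)/f,(v-cy)/f,1]); d/=np.linalg.norm(d); P=np.eye(3)-np.outer(d,d); A.append(P);B.append(P@T[:3,3])
    x=np.linalg.solve(sum(A),sum(B)); return x,[np.round(np.array(proj(n,x))-uv,1) for n,uv in obs]
a=cv2.imread("pics/s2.png")
print(a[240:285:3,268].max(1),a[240:285:3,272].max(1))
for v in (258,262,266): print(tri([("scene",(270,v)),("wrist",(317,290))]))
b=cams.read_camera("top")[:,:,::-1]; cv2.imwrite("pics/t2.png",b)
cv2.imwrite("pics/c4.png",cv2.resize(b[150:350,130:400],None,fx=2.9,fy=2.9))
```

```text
[ 51  48  49  45  44  51  49  84 202 214 217 224 215 217 246] [ 43  50  47  47  50  48  53 171 218 215 214 213 214 216 232]
(array([ 0.47994621, -0.2424959 ,  0.17900858]), [array([0.5, 0.1]), array([1.5, 0.9])])
(array([ 0.48650797, -0.24347545,  0.16294631]), [array([0.2, 0. ]), array([0.4, 0.3])])
(array([ 0.49335657, -0.24449652,  0.14617105]), [array([-0.2, -0. ]), array([-0.5, -0.3])])
```

View pics/c4.png

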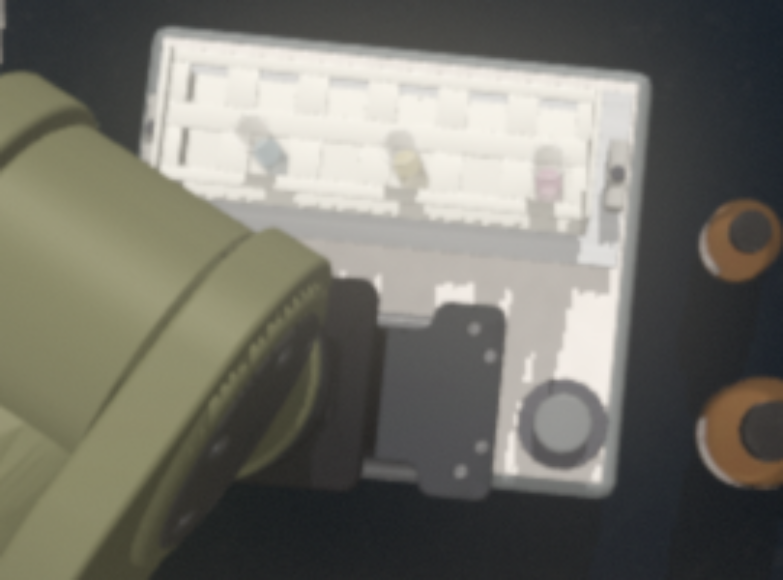

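The tip triangulates to z ≈ 0.155–0.165, about 25–30 mm above nominal, so it skimmed over the ball. I'll go back to the right of the knob and come in lower.

Emit:
jog_arm([
  {"tx": 0,"ty": 0,"tz": -30,"wx": 0,"wy": 0,"wz": 0},
  {"tx": 0,"ty": 0,"tz": -60,"wx": 0,"wy": 0,"wz": 0},
  {"tx": 0,"ty": -25,"tz": -60,"wx": 0,"wy": 0,"wz": 0},
  {"tx": 0,"ty": -55,"tz": -60,"wx": 0,"wy": 0,"wz": 0},
  {"tx": 0,"ty": -85,"tz": -60,"wx": 0,"wy": 0,"wz": 0},
  {"tx": 0,"ty": -92,"tz": -60,"wx": 0,"wy": 0,"wz": 0},
  {"tx": 0,"ty": -92,"tz": -40,"wx": 0,"wy": 0,"wz": 0},
  {"tx": 0,"ty": -92,"tz": -20,"wx": 0,"wy": 0,"wz": 0},
  {"tx": 0,"ty": -92,"tz": 0,"wx": 0,"wy": 0,"wz": 0},
  {"tx": 0,"ty": -92,"tz": 0,"wx": 0,"wy": 0,"wz": 0},
])

```text
clock: 7.4
eef_pos: [0.4832, -0.335, 0.1542]
tool_rot: [0.037, 0.999, 0.001, -0.002]
ft_force: [-0.2, 0.8, 0.7]
grip_width: 0.0006
grip_force: 0.0
```

Run:
```python
from h import *
s=status.read_state(); print(s["eef_pos"],s["ft_force"],s["grip_width"])
a=save("scene","s3")[150:350,240:440];b=save("wrist","w3")
p=s["eef_pos"]
for dz in(-.025,0,.02): print((np.array(proj("scene",p+[0,0,dz]))-[240,150])*2, np.array(proj("wrist",p+[0,0,dz]))-[120,60]+[400,0])
cv2.imwrite("pics/c5.png",np.hstack([cv2.resize(a,(400,400)),b[60:460,120:520]]))
```

```text
[ 0.48315992 -0.33496225  0.15423646] [-0.20427262  0.8151741   0.72966469] 0.0006029280930163634
[174.26208979 210.82919449] [599.02786518 211.45590342]
[174.1852264  189.10562095] [599.11047831 229.71051516]
[174.12105292 170.96854047] [599.19290623 247.9242016 ]
```

View pics/c5.png

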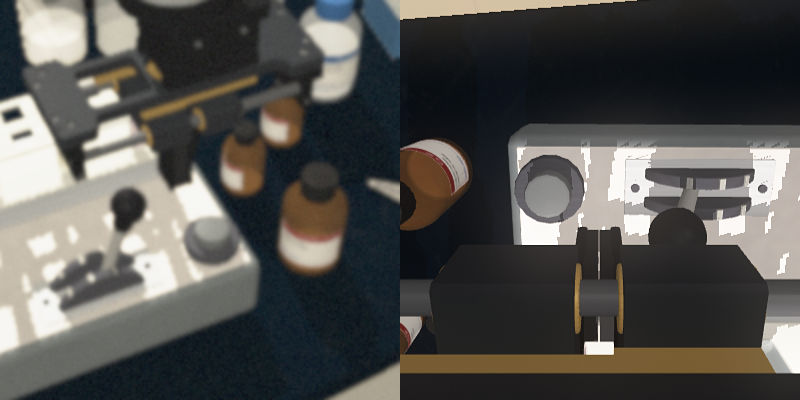

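The dark tip in both views fits z ≈ TCP + 20 mm. I'll check the gripper body's height the same way, using the gold rings, before going lower.

Run:
```python
from h import *
def tri(obs):
    A=[];B=[]
    for n,(u,v) in obs:
        f,cx,cy,T=K(cams.calibration(n)); d=T[:3,:3]@np.array([(u-cx)/f,(v-cy)/f,1]); d/=np.linalg.norm(d); P=np.eye(3)-np.outer(d,d); A.append(P);B.append(P@T[:3,3])
    x=np.linalg.solve(sum(A),sum(B)); return x,[np.round(np.array(proj(n,x))-uv,1) for n,uv in obs]
s=status.read_state();p=s["eef_pos"];print(p,s["joints"])
print("ring R",tri([("wrist",(298,356)),("scene",(240+198/2,150+120/2))])[0]-p)
print("ring L",tri([("wrist",(340,356)),("scene",(240+150/2,150+135/2))])[0]-p, tri([("wrist",(340,356)),("scene",(240+150/2,150+135/2))])[1])
# box outer lower corners
print("boxR",tri([("wrist",(120+30,60+290)),("scene",(240+240/2,150+105/2))]))
print("tip",[tri([("wrist",(317,60+y)),("scene",(240+178/2,150+185/2))])[0]-p for y in(228,)])
```

```text
[ 0.48463855 -0.33650858  0.15716167] [-0.19755431  0.30763375  0.91400445  1.70074053 -0.2546158   1.25934822
  2.26898503]
ring R [-0.0244085  -0.00294759  0.08812078]
ring L [0.01081751 0.01070139 0.0439153 ] [array([ 5.9, 11. ]), array([2.3, 2.1])]
boxR (array([ 0.45726762, -0.37362165,  0.24541973]), [array([ 6.5, -0.4]), array([ 1. , -0.5])])
tip [array([-0.00615768,  0.00090086,  0.00587041])]
```

Emit:
jog_arm([
  {"tx": 0,"ty": 0,"tz": 10,"wx": 0,"wy": 0,"wz": 0},
  {"tx": 0,"ty": 0,"tz": 20,"wx": 0,"wy": 0,"wz": 0},
  {"tx": 0,"ty": 0,"tz": 26,"wx": 0,"wy": 0,"wz": 0},
  {"tx": 0,"ty": 0,"tz": 30,"wx": 0,"wy": 0,"wz": 0},
  {"tx": 0,"ty": 0,"tz": 30,"wx": 0,"wy": 0,"wz": 0},
  {"tx": 0,"ty": 6,"tz": 30,"wx": 0,"wy": 0,"wz": 0},
  {"tx": 0,"ty": 12,"tz": 30,"wx": 0,"wy": 0,"wz": 0},
  {"tx": 0,"ty": 17,"tz": 30,"wx": 0,"wy": 0,"wz": 0},
  {"tx": 0,"ty": 22,"tz": 30,"wx": 0,"wy": 0,"wz": 0},
  {"tx": 0,"ty": 26,"tz": 30,"wx": 0,"wy": 0,"wz": 0},
])

```text
clock: 8.5
eef_pos: [0.4864, -0.3171, 0.1288]
tool_rot: [0.039, 0.999, -0.005, 0.002]
ft_force: [-0.5, -14.5, 0.6]
grip_width: 0.0007
grip_force: 7.6
```

Contact: 14.5 N against the push. Carry on.

Emit:
jog_arm([
  {"tx": 0,"ty": 3,"tz": 0,"wx": 0,"wy": 0,"wz": 0},
  {"tx": 0,"ty": 6,"tz": 0,"wx": 0,"wy": 0,"wz": 0},
  {"tx": 0,"ty": 9,"tz": 0,"wx": 0,"wy": 0,"wz": 0},
  {"tx": 0,"ty": 12,"tz": 0,"wx": 0,"wy": 0,"wz": 0},
  {"tx": 0,"ty": 15,"tz": 0,"wx": 0,"wy": 0,"wz": 0},
  {"tx": 0,"ty": 18,"tz": 0,"wx": 0,"wy": 0,"wz": 0},
  {"tx": 0,"ty": 21,"tz": 0,"wx": 0,"wy": 0,"wz": 0},
  {"tx": 0,"ty": 24,"tz": 0,"wx": 0,"wy": 0,"wz": 0},
  {"tx": 0,"ty": 27,"tz": 0,"wx": 0,"wy": 0,"wz": 0},
  {"tx": 0,"ty": 30,"tz": 0,"wx": 0,"wy": 0,"wz": 0},
])

```text
clock: 9.5
eef_pos: [0.4888, -0.2801, 0.1267]
tool_rot: [0.037, 0.999, 0.0, -0.0]
ft_force: [-0.1, 0.4, 0.0]
grip_width: 0.0004
grip_force: 0.0
```

Run:
```python
from h import *
s=status.read_state();p=s["eef_pos"];print(p,s["ft_force"])
im=save("scene","s4"); 
def knob(l):
    y=100*np.sin(l)/1000; return np.array([.4907,-.2675,.058+.1*np.cos(l)])+y*np.array([.075,.997,0])
for l in(-.3,-.1,.05,.2,.45,.7):
    u,v=np.array(proj("scene",knob(l))).round().astype(int); print(l,u,v,im[v-4:v+5,u-4:u+5].max(2).mean().round())
```

```text
[ 0.48881893 -0.28005681  0.12672803] [-0.06224921  0.35366579  0.02048686]
-0.3 303 252 165.0
-0.1 291 254 43.0
0.05 281 257 140.0
0.2 272 261 48.0
0.45 257 270 234.0
0.7 244 281 215.0
```

The lever has snapped to slow (dark at the 0.2 lean spot, none at off). Next push is to fast, slightly lower.

Emit:
jog_arm([
  {"tx": 0,"ty": 5,"tz": 2,"wx": 0,"wy": 0,"wz": 0},
  {"tx": 0,"ty": 10,"tz": 4,"wx": 0,"wy": 0,"wz": 0},
  {"tx": 0,"ty": 15,"tz": 6,"wx": 0,"wy": 0,"wz": 0},
  {"tx": 0,"ty": 20,"tz": 8,"wx": 0,"wy": 0,"wz": 0},
  {"tx": 0,"ty": 25,"tz": 8,"wx": 0,"wy": 0,"wz": 0},
  {"tx": 0,"ty": 29,"tz": 9,"wx": 0,"wy": 0,"wz": 0},
  {"tx": 0,"ty": 33,"tz": 10,"wx": 0,"wy": 0,"wz": 0},
  {"tx": 0,"ty": 37,"tz": 10,"wx": 0,"wy": 0,"wz": 0},
  {"tx": 0,"ty": 40,"tz": 10,"wx": 0,"wy": 0,"wz": 0},
  {"tx": 0,"ty": 43,"tz": 10,"wx": 0,"wy": 0,"wz": 0},
])

```text
clock: 10.55
eef_pos: [0.492, -0.237, 0.1167]
tool_rot: [0.037, 0.999, 0.0, -0.0]
ft_force: [0.7, 0.3, 0.2]
grip_width: 0.0003
grip_force: 0.0
```

Run:
```python
from h import *
s=status.read_state();p=s["eef_pos"];print(p,s["ft_force"])
im=save("scene","s5"); 
def knob(l):
    y=100*np.sin(l)/1000; return np.array([.4907,-.2675,.058+.1*np.cos(l)])+y*np.array([.075,.997,0])
for l in(-.3,-.1,.05,.2,.3,.45,.55,.7):
    u,v=np.array(proj("scene",knob(l))).round().astype(int); print(l,u,v,im[v-4:v+5,u-4:u+5].max(2).mean().round())
```

```text
[ 0.49196133 -0.23696447  0.11666529] [0.71940193 0.3052734  0.21294724]
-0.3 303 252 222.0
-0.1 291 254 159.0
0.05 281 257 139.0
0.2 272 261 80.0
0.3 265 265 47.0
0.45 257 270 165.0
0.55 251 274 151.0
0.7 244 281 48.0
```

Lever is at fast (dark at the 0.7 spot, no contact force). Moving over the button.

Emit:
jog_arm([
  {"tx": 0,"ty": -10,"tz": 0,"wx": 0,"wy": 0,"wz": 0},
  {"tx": 0,"ty": -20,"tz": -15,"wx": 0,"wy": 0,"wz": 0},
  {"tx": 0,"ty": -40,"tz": -30,"wx": 0,"wy": 0,"wz": 0},
  {"tx": 0,"ty": -65,"tz": -30,"wx": 0,"wy": 0,"wz": 0},
  {"tx": 0,"ty": -90,"tz": -30,"wx": 0,"wy": 0,"wz": 0},
  {"tx": 0,"ty": -115,"tz": -30,"wx": 0,"wy": 0,"wz": 0},
  {"tx": -1,"ty": -130,"tz": -30,"wx": 0,"wy": 0,"wz": 0},
  {"tx": -1,"ty": -131,"tz": -20,"wx": 0,"wy": 0,"wz": 0},
  {"tx": -1,"ty": -131,"tz": -10,"wx": 0,"wy": 0,"wz": 0},
  {"tx": -1,"ty": -131,"tz": -5,"wx": 0,"wy": 0,"wz": 0},
])

```text
clock: 11.6
eef_pos: [0.4828, -0.367, 0.1199]
tool_rot: [0.037, 0.999, 0.001, -0.001]
ft_force: [-0.9, 1.3, -0.3]
grip_width: 0.0007
grip_force: 0.0
```

Run:
```python
from h import *
s=status.read_state();p=s["eef_pos"];print(p,s["ft_force"])
im=save("scene","s6"); save("wrist","w6")
c=cv2.imread("pics/w6.png")
cv2.imwrite("pics/c6.png",np.hstack([cv2.resize(im[170:330,200:400],(500,400)),cv2.resize(c[170:370,230:380],(300,400))]))
```

```text
[ 0.4827722  -0.36704519  0.11994711] [-0.86199991  1.33081763 -0.32423739]
```

View pics/c6.png

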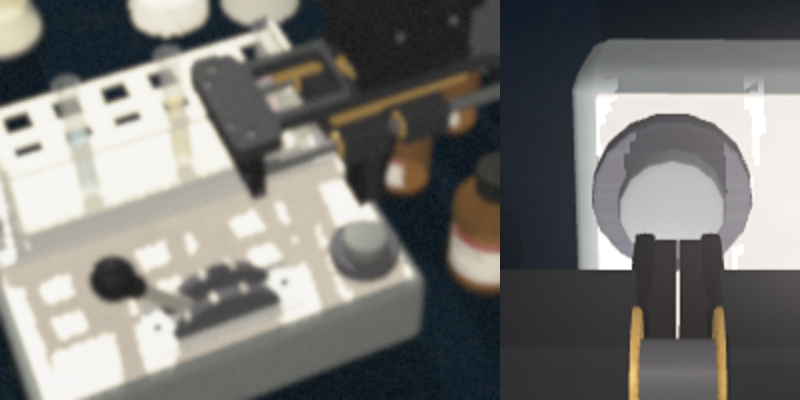

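The picture shows the knob leaning left at fast and the finger directly above the button cap. The gripper's end block hangs fairly low, so I'll check its clearance numerically before pressing.

Run:
```python
from h import *
p=status.read_state()["eef_pos"]; print(p)
ex=np.array([.997,-.075,0]);ey=np.array([.075,.997,0])
f=lambda q:np.round((np.array(proj("scene",q))-[200,170])*2.5)
for dz in(.03,.045,.06,.075,.09):
    print(dz,[f(p+ex*a/1000+ey*b/1000+[0,0,dz]) for a in(-37,0,37) for b in(80,95)])
for dz in (-.025,-.01,0,.01,.02): print("tip",dz,f(p-ex*.0095+[0,0,dz]),f(p+[0,0,dz]))
```

```text
[ 0.48294145 -0.3668889   0.12035746]
0.03 [array([267., 258.]), array([243., 267.]), array([242., 214.]), array([219., 222.]), array([219., 172.]), array([197., 179.])]
0.045 [array([266., 241.]), array([242., 250.]), array([241., 197.]), array([217., 205.]), array([218., 155.]), array([195., 163.])]
0.06 [array([265., 224.]), array([240., 233.]), array([240., 180.]), array([216., 188.]), array([217., 138.]), array([193., 145.])]
0.075 [array([264., 207.]), array([239., 215.]), array([239., 162.]), array([214., 170.]), array([215., 120.]), array([191., 128.])]
0.09 [array([263., 188.]), array([238., 197.]), array([238., 144.]), array([213., 152.]), array([213., 102.]), array([189., 109.])]
tip -0.025 [368. 240.] [362. 230.]
tip -0.01 [369. 225.] [362. 215.]
tip 0 [369. 215.] [363. 204.]
tip 0.01 [370. 204.] [363. 194.]
tip 0.02 [370. 193.] [363. 183.]
```

The body sits at TCP + 88 mm and the tip at TCP + 20 mm. So the tip-to-body spacing matches the spec and the whole gripper is just 45 mm higher than reported. The body clears everything during the press, so I'll descend and feel for the button.

Emit:
jog_arm([
  {"tx": 0,"ty": -1,"tz": 8,"wx": 0,"wy": 0,"wz": 0},
  {"tx": 0,"ty": -1,"tz": 16,"wx": 0,"wy": 0,"wz": 0},
  {"tx": 0,"ty": -1,"tz": 24,"wx": 0,"wy": 0,"wz": 0},
  {"tx": 0,"ty": -1,"tz": 32,"wx": 0,"wy": 0,"wz": 0},
  {"tx": 0,"ty": -1,"tz": 38,"wx": 0,"wy": 0,"wz": 0},
  {"tx": 0,"ty": -1,"tz": 42,"wx": 0,"wy": 0,"wz": 0},
  {"tx": 0,"ty": -1,"tz": 44,"wx": 0,"wy": 0,"wz": 0},
  {"tx": 0,"ty": -1,"tz": 46,"wx": 0,"wy": 0,"wz": 0},
  {"tx": 0,"ty": -1,"tz": 48,"wx": 0,"wy": 0,"wz": 0},
  {"tx": 0,"ty": -1,"tz": 48,"wx": 0,"wy": 0,"wz": 0},
])

```text
clock: 12.7
eef_pos: [0.483, -0.3697, 0.0741]
tool_rot: [0.037, 0.999, 0.0, -0.0]
ft_force: [-1.3, 2.9, 3.7]
grip_width: 0.0004
grip_force: 2.2
```

Emit:
jog_arm([
  {"tx": 0,"ty": 0,"tz": 1,"wx": 0,"wy": 0,"wz": 0},
  {"tx": 0,"ty": 0,"tz": 2,"wx": 0,"wy": 0,"wz": 0},
  {"tx": 0,"ty": 0,"tz": 3,"wx": 0,"wy": 0,"wz": 0},
  {"tx": 0,"ty": 0,"tz": 4,"wx": 0,"wy": 0,"wz": 0},
  {"tx": 0,"ty": 0,"tz": 5,"wx": 0,"wy": 0,"wz": 0},
  {"tx": 0,"ty": 0,"tz": 6,"wx": 0,"wy": 0,"wz": 0},
  {"tx": 0,"ty": 0,"tz": 6,"wx": 0,"wy": 0,"wz": 0},
  {"tx": 0,"ty": 0,"tz": 6,"wx": 0,"wy": 0,"wz": 0},
  {"tx": 0,"ty": 0,"tz": 6,"wx": 0,"wy": 0,"wz": 0},
  {"tx": 0,"ty": 0,"tz": 6,"wx": 0,"wy": 0,"wz": 0},
])

```text
clock: 13.7
eef_pos: [0.4833, -0.3699, 0.0728]
tool_rot: [0.037, 0.999, 0.001, 0.001]
ft_force: [-10.4, 10.3, 32.9]
grip_width: 0.0005
grip_force: 16.6
```

Hard stop at 33 N. I'll rise slowly and check the force against the spring's return travel.

Emit:
jog_arm([
  {"tx": 0,"ty": 0,"tz": -2,"wx": 0,"wy": 0,"wz": 0},
  {"tx": 0,"ty": 0,"tz": -4,"wx": 0,"wy": 0,"wz": 0},
  {"tx": 0,"ty": 0,"tz": -6,"wx": 0,"wy": 0,"wz": 0},
  {"tx": 0,"ty": 0,"tz": -7,"wx": 0,"wy": 0,"wz": 0},
  {"tx": 0,"ty": 0,"tz": -8,"wx": 0,"wy": 0,"wz": 0},
  {"tx": 0,"ty": 0,"tz": -8,"wx": 0,"wy": 0,"wz": 0},
  {"tx": 0,"ty": 0,"tz": -8,"wx": 0,"wy": 0,"wz": 0},
  {"tx": 0,"ty": 0,"tz": -8,"wx": 0,"wy": 0,"wz": 0},
  {"tx": 0,"ty": 0,"tz": -8,"wx": 0,"wy": 0,"wz": 0},
  {"tx": 0,"ty": 0,"tz": -8,"wx": 0,"wy": 0,"wz": 0},
])

```text
clock: 14.7
eef_pos: [0.4833, -0.3699, 0.076]
tool_rot: [0.037, 0.999, -0.0, 0.0]
ft_force: [-0.6, 0.7, 2.8]
grip_width: 0.0006
grip_force: 1.7
```

2.8 N at .0760 and 3.7 N at .0741 is the soft button spring, with the hard stop just below, so it was pressed fully. Lifting clear.

Emit:
jog_arm([
  {"tx": 0,"ty": 0,"tz": -5,"wx": 0,"wy": 0,"wz": 0},
  {"tx": 0,"ty": 0,"tz": -15,"wx": 0,"wy": 0,"wz": 0},
  {"tx": 0,"ty": 0,"tz": -35,"wx": 0,"wy": 0,"wz": 0},
  {"tx": 0,"ty": 0,"tz": -60,"wx": 0,"wy": 0,"wz": 0},
  {"tx": 0,"ty": 0,"tz": -85,"wx": 0,"wy": 0,"wz": 0},
  {"tx": 0,"ty": 0,"tz": -110,"wx": 0,"wy": 0,"wz": 0},
  {"tx": 0,"ty": 0,"tz": -130,"wx": 0,"wy": 0,"wz": 0},
  {"tx": 0,"ty": 0,"tz": -140,"wx": 0,"wy": 0,"wz": 0},
  {"tx": 0,"ty": 0,"tz": -140,"wx": 0,"wy": 0,"wz": 0},
  {"tx": 0,"ty": 0,"tz": -140,"wx": 0,"wy": 0,"wz": 0},
])

```text
clock: 15.7
eef_pos: [0.4829, -0.3693, 0.2152]
tool_rot: [0.037, 0.999, 0.0, -0.0]
ft_force: [1.5, 0.3, 0.7]
grip_width: 0.0005
grip_force: 0.0
```

Run:
```python
from h import *
s=status.read_state();print(s["eef_pos"],s["ft_force"],s["clock"])
im=save("scene","s9"); a=cv2.imread("pics/s0.png")
for l in(-.3,.2,.7):
    y=.1*np.sin(l); u,v=np.array(proj("scene",np.array([.4907,-.2675,.058+.1*np.cos(l)])+y*np.array([.075,.997,0]))).round().astype(int); print(l,im[v-4:v+5,u-4:u+5].max(2).mean().round())
d=lambda r:np.abs(im[r].astype(int)-a[r]).mean().round(1)
print("bottle",d(np.s_[232:288,378:416]),"btn",d(np.s_[258:284,330:362]),"tubes",d(np.s_[195:250,215:285]))
```

```text
[ 0.4828727  -0.36933802  0.21520826] [1.46204966 0.25420285 0.66913941] 15.7
-0.3 209.0
0.2 205.0
0.7 43.0
bottle 2.6 btn 1.7 tubes 0.9
```

The lever is at fast, the button is back up, the bottle and tubes haven't moved, and the robot is clear.

```bash
python3 -c "
from plant import bot
print(bot.finish_job())"
```

```text
the job is handed in; nothing more can be done
None
```

I pushed the gear lever through slow to fast, then pressed the start button to its hard stop (33 N) and let it spring back up; the tubes and the brown bottle did not move, and I handed the job in at about 16 s (no verdict was returned).

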